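# Pack the finger splint in its tin and snap the lid on

## Task

Take the finger splint out of the steel tray and drop it into the open aluminium tin on the bench; then fit the tin's lid, press it down until it clicks over the dimples, and keep pressing after the click so that it goes fully home and squeezes the orange seal, without crushing the tin. Finish while still holding the lid pressed down: do not let go of it or ease off, since the lid springs up about 2 mm when you do. Keep the tin standing on the bench and leave the other things where they are.

Things in the scene. Friction and masses are not known exactly. Their poses are not given: they have to be found in the camera images.
- tin: Open round aluminium tin, loose, about 70 g, standing on the bench. Origin: centre of its underside, z up. Body 62 mm diameter, 45 mm tall; neck 55 mm outside, tapering to 52 mm at the rim, 67.5 mm up. Mouth 49 mm inside diameter, inner floor 2 mm up. A lid set loosely on its dimples has its lower edge 56 mm up, clicked on but not pressed 48 mm, pressed fully home (top stopped by the rim) 46 mm.
- tin_rim (a point): centre of the tin's mouth, level with the rim, 67.5 mm above its underside
- tin_dimples (a point): on the tin's axis, 54.6 mm up, level with six sprung round dimples evenly spaced round the neck, each standing 3 mm out. The lid's bead must ride over them: the push rises to a peak of roughly 10 to 15 N with the lid's lower edge about 54 mm up, then drops with a click.
- tin_seal (a point): on the tin's axis, 49 mm up, level with the free top of the orange silicone ring (64 mm outside) that lies on the tin's shoulder. The lid squeezes it 3 mm when fully home; it then pushes back with about 6 N and lifts a clicked lid by about 2 mm when the press eases off.
- lid: The tin's round push-fit lid, bright aluminium, loose, 25 g, lying on the bench the right way up (closed flat top, open below). 66 mm outside diameter, 24 mm tall, can be gripped across its skirt. Origin: centre of its lower edge, z up. A bead of 58 mm inside diameter runs round the inside 2.5 mm above the lower edge.
- lid_top (a point): centre of the lid's flat top, 24 mm above its lower edge
- splint: Beige hard silicone finger splint, a trough with a closed tip, 40 mm long (its x), 16 mm wide (its y), 14 mm tall (its z), 15 g, lying on its base on the tray's floor in any direction. Grip it across its width. Origin: centre of its underside.
- splint_mid (a point): middle of the splint, 7 mm above its underside
- tray: Rectangular stainless steel tray with the splint in it, 150 mm (its x) by 220 mm (its y), 160 by 230 mm over its rim, 20 mm tall, floor 3 mm thick. Origin: centre of its underside. Stays where it is.
- jar: Closed blue plastic jar, 60 mm diameter, 76 mm tall, standing near the tin and lid. Origin: centre of its underside. Leave alone.
- torch: White plastic torch lying on the bench, 131 mm long (its x), 36 mm thick. Origin: on its underside near its middle. Leave alone.
- amber_bottle: Small amber glass bottle, 42 mm diameter, 85 mm tall. Origin: centre of its underside. Leave alone.
- eyewash: White eyewash bottle with green label and cap, 56 mm diameter, 115 mm tall. Origin: centre of its underside. Leave alone.
- plaster_case: Flat orange and white plaster case, 80 by 120 mm, 40 mm tall. Origin: centre of its underside. Leave alone.
- thermometer: White digital thermometer lying on the bench, 130 mm long (its x), 20 mm wide, 11 mm thick. Origin: on its underside near its middle. Leave alone.
- table: The white bench, its flat top at height 0.

How it is judged:
By the outcome, as a careful person would: the job done as asked, in the order asked, and still so for the second after the job is handed in, while the arm keeps its last pose, push and grip.
It also fails if it takes over 53 s, if anything falls off the work surface, if the arm or the gripper's body presses on something with over 40 N, if the wrist force passes 120 N, or if a joint passes its speed limit or range.

## Robot

A 6-joint arm with a two-finger parallel gripper is mounted at the origin on the work surface. World frame = base frame: x ahead of the robot, y to its left, z up, the work surface at z = 0. Lengths are in m, angles in rad, forces in N, time in s.
With the tool pointing down it reaches from about 0.35 to 1 m from the base axis. Payload 7.1 kg.
Tool frame: the origin (TCP) lies between the finger pads; the fingertips stand 22 mm ahead of it and the grasp point (between the pads) lies 3 mm ahead of it; z points along the fingers, y is the line along which they close (so a half turn about z gives the same grasp; the last joint's range is limited). The gripper opens to 85 mm and grips with 20 to 120 N. Pads are 22 mm wide; open, the fingers measure 114 mm over their backs; the gripper's body (76 mm by 85 mm) begins 54 mm behind the grasp point. The pads swing forward as they close: fully open they stand 13 mm farther back than shut.
Start: joints at [-1.278, 0.423, 1.63, -0, 1.089, -0.019], TCP at [0.192, -0.595, 0.23] pointing down, gripper open.
Joint ranges: [-3, 3], [-0.9, 2.11], [0.09, 2.58], [-1.31, 4.45], [0.11, 2.69], [-2.54, 2.54]. Speed limits (rad/s): [2.39, 2.39, 3.01, 3.14, 3.14, 3.14].

## Interface

Orientations are given as a rotation vector (axis times angle).
In Python, from rig import manip gives the robot as it stands. The module is installed in compiled form; this text tells all that it offers. Calls block until the motion is done:
- manip.move_to(position, orientation): joint-space move of the TCP to a pose.
- manip.servo_line(position, orientation=None, rate=0.15): straight line of the TCP; orientation=None keeps the orientation; rate is the mean speed in m/s.
- manip.set_joints(angles): joint-space move.
- manip.command_gripper(opening, f_grip=None): finger opening in m; f_grip is the grip in N (None keeps the last); returns when the fingers have stopped.
- manip.hold(seconds).
- manip.solve_ik(position, orientation): joint angles nearest the present ones, or None.
- manip.camera(name): name is "scene" or "side" or "wrist"; returns a dict with "image" (400x640x3 uint8, red, green, blue), "fx", "fy", "cx", "cy" (pixels), "cam_to_world" (4x4, takes a point from camera to world coordinates); the wrist camera has in their place "mount" (4x4, takes a point from camera to tool coordinates, whose origin is the TCP and whose axes are the flange's). Camera axes: x right, y down, z forward; pixel columns grow to the right and rows downward; lengths in m; the calibration is good to about 2 mm. A picture is of the moment at which its call begins: read the wrist's pose just before it. There is no depth.
A pose or a line that the arm cannot do raises manip.IKError and nothing moves.
- manip.sign_off(): hands the job in; it is judged then, once.
Readings, each from a call of its own:
- manip.get_time(): time.
- manip.get_joint_positions(): joint angles.
- manip.get_joint_vel(): joint speeds.
- manip.get_tau(): joint torques, N m.
- manip.get_position(): TCP position.
- manip.get_ee_rot(): TCP orientation.
- manip.get_contact_force(): force on the tool from outside, world axes, zero at the start.
- manip.get_torque(): the same for the moment, N m.
- manip.get_width(): finger opening in m.
- manip.get_grip_force(): force on a finger pad.
Only numpy, scipy, OpenCV 4.12 (cv2) and the standard library are available. Lean on these libraries where they do the work, as an engineer would, in place of code of your own. Each camera call takes 0.05 s, during which the arm holds its last target. There are 200 camera calls.

## Working session

There is one attempt and no reset: what is moved stays moved. The work goes in short steps, each a Python script; the robot and the scene stay as the last script left them, time stands still between calls to the robot, and variables do not carry over. Pictures are saved under pics/ and viewed, at most 10 in all, crops included, and the job is handed in when it is done.

```bash
mkdir -p pics; cat > h.py <<'E'
import numpy as np, cv2
from scipy.spatial.transform import Rotation as R
from rig import manip
def cam(n,f=None):
    p=np.array(manip.get_position()); r=R.from_rotvec(manip.get_ee_rot())
    c=manip.camera(n)
    if n=="wrist":
        T=np.eye(4);T[:3,:3]=r.as_matrix();T[:3,3]=p;c["T"]=T@c["mount"]
    else: c["T"]=np.array(c["cam_to_world"])
    if f: cv2.imwrite("pics/"+f,c["image"][:,:,::-1])
    return c
def ray(c,u,v,z):
    d=c["T"][:3,:3]@np.array([(u-c["cx"])/c["fx"],(v-c["cy"])/c["fy"],1]);o=c["T"][:3,3]
    return o+d*(z-o[2])/d[2]
def proj(c,P):
    q=np.linalg.inv(c["T"])@np.append(P,1);return np.array([c["fx"]*q[0]/q[2]+c["cx"],c["fy"]*q[1]/q[2]+c["cy"]])
def down(yaw): # tool x at angle yaw in world, z down
    x=np.array([np.cos(yaw),np.sin(yaw),0]);z=np.array([0,0,-1.])
    return R.from_matrix(np.array([x,np.cross(z,x),z]).T).as_rotvec()
E
python3 - <<'E'
from h import *
for n in("scene","side","wrist"):
    c=cam(n,n+"0.png"); print(n,c["fx"],c["cx"],c["cy"],c["T"].round(3).tolist())
M=R.from_rotvec(manip.get_ee_rot()).as_matrix();print(M.round(3),manip.get_time(),manip.get_width())
E
```

```text
scene 379.920663241625 321.88634287405887 200.60579331637052 [[0.757, 0.423, -0.497, 1.109], [0.653, -0.482, 0.584, -0.673], [0.008, -0.767, -0.641, 0.715], [0.0, 0.0, 0.0, 1.0]]
side 365.3223606931997 325.19841656708405 193.69287594180452 [[-0.891, -0.323, 0.319, 0.282], [-0.454, 0.615, -0.645, 0.534], [0.012, -0.72, -0.694, 0.747], [0.0, 0.0, 0.0, 1.0]]
wrist 321.83155948345814 314.85921968918615 206.82823091687385 [[0.306, -0.914, -0.265, 0.26], [-0.952, -0.294, -0.085, -0.572], [-0.001, 0.278, -0.961, 0.375], [0.0, 0.0, 0.0, 1.0]]
[[ 0.952  0.307 -0.   ]
 [ 0.307 -0.952  0.001]
 [ 0.    -0.001 -1.   ]] 0.15 0.0855372733410793
```

View pics/scene0.png

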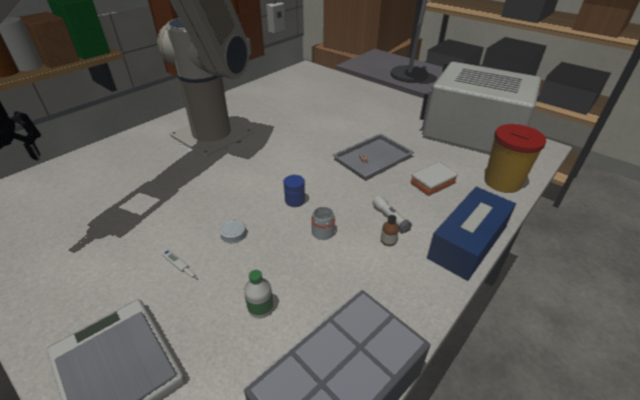

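View pics/side0.png

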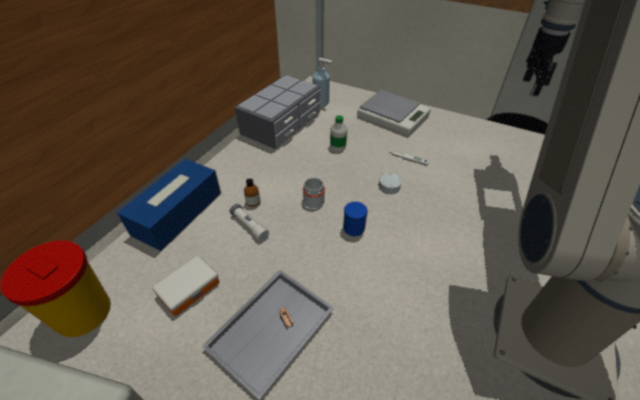

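The scene view shows the splint at (364,158), the tin at (323,222), the lid at (232,231) and the jar at (294,191). In the side view they are at (286,317), (314,193), (390,183) and (355,219). I'll get rough positions from these pixels, then check each from the wrist camera.

```bash
python3 - <<'E'
from h import *
s=cam("scene");d=cam("side");w=cam("wrist")
for n,a,b,z in[("splint",(364,158),(286,317),.012),("tin",(323,213),(314,184),.066),("lid",(232,227),(390,180),.024),("jar",(294,182),(355,208),.076),("torch",(390,212),(250,222),.02),("amber",(390,233),(251,195),.04)]:
    print(n,ray(s,*a,z).round(3),ray(d,*b,z).round(3))
print("mount",w["mount"])
from math import atan2
a,b=ray(d,281,309,.015),ray(d,291,326,.015);print("splint ends",a,b)
for p in [(.42,.2),(.62,0),(.55,-.2)]:
  for yaw in (0,.8,-.8,1.57,-1.57,2.36,-2.36):
    q=manip.solve_ik([*p,.25],down(yaw)); print(p,yaw,None if q is None else np.round(q,2))
E
```

```text
splint [0.525 0.228 0.012] [0.521 0.229 0.012]
tin [ 0.641 -0.118  0.066] [ 0.64  -0.119  0.066]
lid [ 0.467 -0.28   0.024] [ 0.47  -0.28   0.024]
jar [ 0.503 -0.081  0.076] [ 0.5   -0.078  0.076]
torch [0.744 0.047 0.02 ] [0.743 0.047 0.02 ]
amber [ 0.798 -0.042  0.04 ] [ 0.786 -0.023  0.04 ]
mount [[-4.83514312e-04 -9.60510658e-01 -2.78242774e-01  7.16412711e-02]
 [ 9.99999550e-01 -6.91597606e-04  6.49694420e-04 -1.04896210e-03]
 [-8.16470451e-04 -2.78242335e-01  9.60510560e-01 -1.45375956e-01]
 [ 0.00000000e+00  0.00000000e+00  0.00000000e+00  1.00000000e+00]]
splint ends [0.5396734  0.21953588 0.015     ] [0.5005535  0.24279097 0.015     ]
(0.42, 0.2) 0 [ 0.42  0.16  1.95 -0.    1.03  1.99]
(0.42, 0.2) 0.8 [ 0.42  0.16  1.95 -0.    1.03  1.19]
(0.42, 0.2) -0.8 None
(0.42, 0.2) 1.57 [0.42 0.16 1.95 0.   1.03 0.42]
(0.42, 0.2) -1.57 None
(0.42, 0.2) 2.36 [ 0.42  0.16  1.95 -0.    1.03 -0.37]
(0.42, 0.2) -2.36 [ 0.42  0.16  1.95 -0.    1.03 -1.93]
(0.62, 0) 0 [-0.02  0.39  1.62 -0.    1.12  1.55]
(0.62, 0) 0.8 [-0.02  0.39  1.62 -0.    1.12  0.75]
(0.62, 0) -0.8 [-0.02  0.39  1.62 -0.    1.12  2.35]
(0.62, 0) 1.57 [-0.02  0.39  1.62  0.    1.12 -0.02]
(0.62, 0) -1.57 None
(0.62, 0) 2.36 [-0.02  0.39  1.62 -0.    1.12 -0.81]
(0.62, 0) -2.36 [-0.02  0.39  1.62 -0.    1.12 -2.37]
(0.55, -0.2) 0 [-0.37  0.34  1.7  -0.    1.1   1.2 ]
(0.55, -0.2) 0.8 [-0.37  0.34  1.7  -0.    1.1   0.4 ]
(0.55, -0.2) -0.8 [-0.37  0.34  1.7  -0.    1.1   2.  ]
(0.55, -0.2) 1.57 [-0.37  0.34  1.7   0.    1.1  -0.37]
(0.55, -0.2) -1.57 None
(0.55, -0.2) 2.36 [-0.37  0.34  1.7  -0.    1.1  -1.16]
(0.55, -0.2) -2.36 None
```

```bash
python3 - <<'E'
from h import *
manip.move_to([.521,.230,.14],down(2.6))
c=cam("wrist","w1.png")
print(manip.get_time(),manip.get_position(),proj(c,[.521,.230,.012]))
hsv=cv2.cvtColor(c["image"],cv2.COLOR_RGB2HSV)
m=cv2.inRange(hsv,(3,60,60),(25,255,255))
for k in sorted(cv2.findContours(m,0,2)[0],key=cv2.contourArea)[-3:]:
    print(cv2.contourArea(k),cv2.minAreaRect(k))
    P=np.array([ray(c,u,v,.010)[:2] for u,v in cv2.boxPoints(cv2.minAreaRect(k))]);print(P.round(4),P.mean(0))
E
```

```text
3.475 [0.5213347  0.22941044 0.14005745] [313.7846853  196.74115544]
0.0 ((513.3448486328125, 321.137939453125), (10.770329475402832, 1.8569533824920654), 21.801406860351562)
[[0.7288 0.3293]
 [0.7273 0.3306]
 [0.7368 0.3374]
 [0.7383 0.3361]] [0.73279298 0.33338253]
67.0 ((407.94122314453125, 355.26470947265625), (21.828205108642578, 10.429031372070312), 75.96376037597656)
[[0.701  0.224 ]
 [0.7036 0.2341]
 [0.7299 0.2272]
 [0.7273 0.2168]] [0.71546273 0.22551627]
776.5 ((315.66693115234375, 196.4907684326172), (18.465099334716797, 47.25954818725586), 1.5911402702331543)
[[0.5361 0.2124]
 [0.5    0.2359]
 [0.5087 0.2493]
 [0.5451 0.2264]] [0.52248    0.23102583]
```

View pics/w1.png

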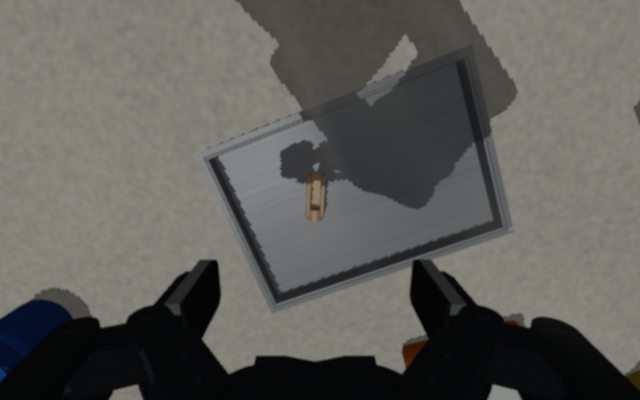

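Splint is at (316,196), aligned with the tool, and its measured size fits. I'll grasp it with the fingers partly closed, since the tray wall is near.

```bash
python3 - <<'E'
from h import *
o=down(2.566)
manip.command_gripper(.036,25)
print(manip.get_time(),manip.get_width())
manip.move_to([.5225,.231,.07],o)
manip.servo_line([.5225,.231,.029],o,rate=.06)
print(manip.get_contact_force(),manip.get_position())
manip.command_gripper(.008,25)
print(manip.get_width(),manip.get_grip_force(),manip.get_contact_force())
manip.servo_line([.5225,.231,.15],o,rate=.15)
print(manip.get_width(),manip.get_grip_force(),manip.get_time())
c=cam("wrist","w2.png")
E
```

```text
4.0083 0.03595623515224859
[ 0.70470108 -0.28217316  0.11511366] [0.52258595 0.23103272 0.02896968]
0.007938368218582438 0.0 [0.03259608 0.67945352 0.08350737]
0.007627872569667842 0.0 6.5667
```

View pics/w2.png

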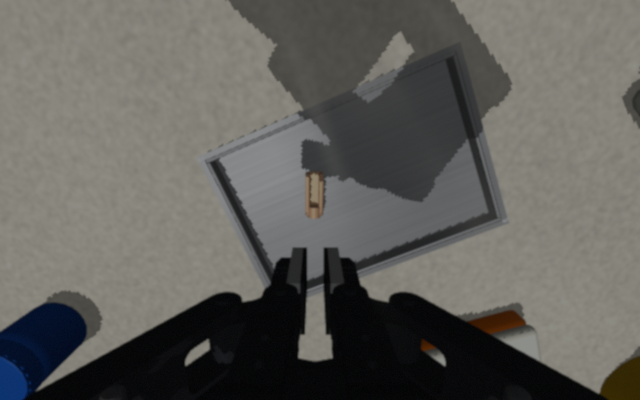

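The grasp missed: the splint is still in the tray at about (316,194) and the fingers are empty. I'll check whether it moved, then recheck the finger height.

```bash
cat >> h.py <<'E'
def splint(c,z=.010):
    m=cv2.inRange(cv2.cvtColor(c["image"],cv2.COLOR_RGB2HSV),(3,60,60),(25,255,255))
    k=[k for k in cv2.findContours(m,0,2)[0] if cv2.contourArea(k)>300 and cv2.boundingRect(k)[1]<250]
    if not k:return None
    b=cv2.minAreaRect(max(k,key=cv2.contourArea));P=np.array([ray(c,u,v,z)[:2] for u,v in cv2.boxPoints(b)])
    e=max([P[1]-P[0],P[2]-P[1]],key=np.linalg.norm);return P.mean(0),np.arctan2(e[1],e[0])%np.pi,np.linalg.norm(e),b
E
python3 - <<'E'
from h import *
o=down(2.566)
print(splint(cam("wrist")))
manip.command_gripper(.04,25)
manip.servo_line([.5225,.231,.029],o,rate=.12)
c=cam("wrist");cs=cam("side")
print(manip.get_position(),manip.get_contact_force(),manip.get_time())
im=np.hstack([cv2.resize(c["image"][150:400,190:440],(400,400)),cv2.resize(cs["image"][220:370,210:360],(400,400))])
cv2.imwrite("pics/w3.png",im[:,:,::-1])
E
```

```text
(array([0.52279873, 0.23085859]), np.float64(2.5725245888924793), np.float64(0.043127548157998415), ((314.5, 195.0), (46.0, 17.0), 90.0))
[0.52308609 0.23126452 0.02984639] [-0.2179189  -0.5193569  -0.54125069] 8.3333
```

View pics/w3.png

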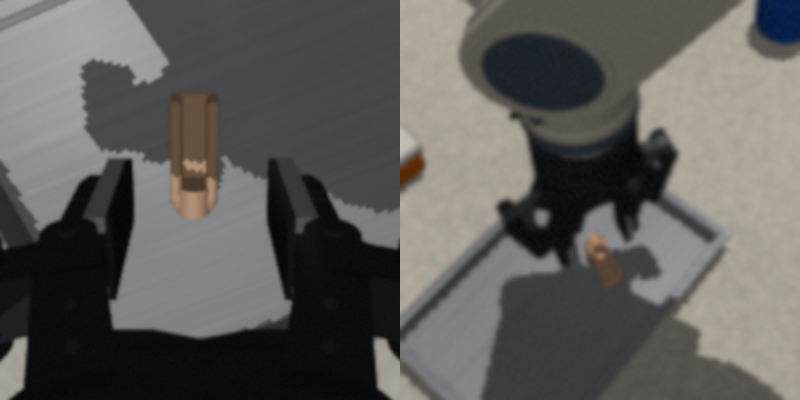

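The pads, at crop (132,160) and (268,160), look about 30 mm higher than the nominal tip position. The splint is centred between them laterally at about (195,155). I'll lower with a force guard until the tips touch the floor.

```bash
python3 - <<'E'
from h import *
o=down(2.566)
manip.command_gripper(.026,25)
f0=np.array(manip.get_contact_force())
z=.029
while z>.002:
    z-=.003
    manip.servo_line([.5225,.231,z],o,rate=.06)
    f=np.array(manip.get_contact_force())-f0
    print(round(z,3),manip.get_position()[2].round(4),f.round(2))
    if f[2]>3: break
c=cam("wrist");cs=cam("side")
print(manip.get_time())
im=np.hstack([cv2.resize(c["image"][150:400,190:440],(400,400)),cv2.resize(cs["image"][220:370,210:360],(400,400))])
cv2.imwrite("pics/w4.png",im[:,:,::-1])
E
```

```text
0.026 0.0257 [-0.48  0.38  2.22]
0.023 0.0227 [-0.1  -0.43  1.85]
0.02 0.0197 [-0.66  1.71  0.1 ]
0.017 0.0168 [-0.28  0.12  0.66]
0.014 0.0138 [-0.63  0.45  0.89]
0.011 0.0108 [-0.39  0.43  0.48]
0.008 0.0078 [-0.7   0.86  1.43]
0.005 0.0048 [-0.09  0.21  0.79]
0.002 0.0018 [-1.    0.07  0.67]
-0.001 0.0013 [-8.01 -2.83 27.1 ]
11.225
```

View pics/w4.png

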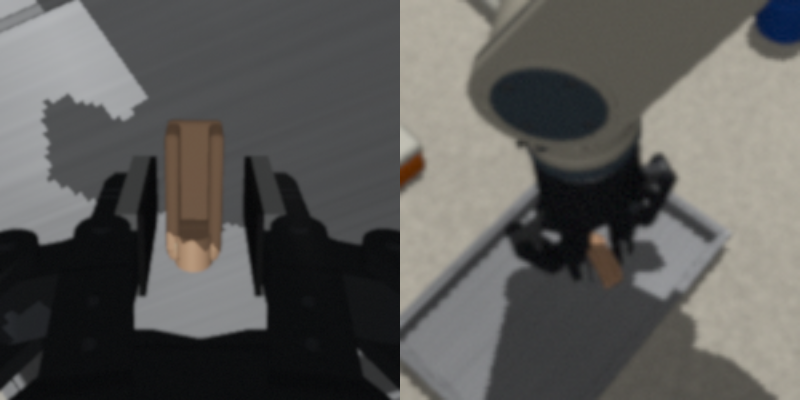

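The tips touch the floor at TCP z ≈ 0.0015, so they sit about 23 mm farther back than stated. Laterally the pads straddle the splint (crop (195,195)). I'll back off slightly, grip and lift.

```bash
python3 - <<'E'
from h import *
o=down(2.566)
manip.servo_line([.5225,.231,.0035],o,rate=.06)
manip.command_gripper(.006,25)
print(manip.get_width(),manip.get_grip_force(),manip.get_position(),manip.get_contact_force())
manip.servo_line([.5225,.231,.13],o,rate=.2)
print(manip.get_width(),manip.get_grip_force(),manip.get_time())
# look at the tin from a standoff; tool x away from jar
y=2.0
for z in (.2,):
    manip.move_to([.60,-.10,z],down(y))
c=cam("wrist","w5.png");print(proj(c,[.64,-.119,.0675]),proj(c,[.64,-.119,0]),manip.get_width(),manip.get_time(),manip.get_joint_positions())
E
```

```text
0.015358218605839443 25.13925924897194 [0.52253113 0.23099617 0.00333295] [-0.16771886  0.43160742  3.58792849]
0.015248093721637969 24.650334678590298 12.5
[344.66817742 234.27449896] [339.39935644 212.62665554] 0.01549160140860162 13.8583 [-1.82732140e-01  4.33946567e-01  1.69192404e+00  2.95998133e-04
  1.01691226e+00 -6.13922749e-01]
```

View pics/w5.png

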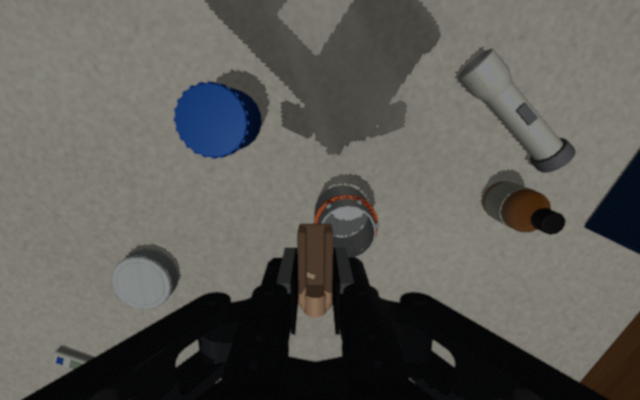

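The splint is held at (316,270). The tin's rim is near (348,230) and partly hidden, and the lid is at (142,280). One unobstructed view will give exact centres for both.

```bash
python3 - <<'E'
from h import *
y=2.0
manip.move_to([.64+.05,-.119-.08,.16],down(y))
c=cam("wrist","w6.png")
for P in ([.64,-.119,.0675],[.468,-.28,.024],[.5015,-.08,.076]): print(proj(c,P).round(1))
g=cv2.GaussianBlur(cv2.cvtColor(c["image"],cv2.COLOR_RGB2GRAY),(5,5),1)
H=cv2.HoughCircles(g,cv2.HOUGH_GRADIENT,1,8,param1=80,param2=18,minRadius=18,maxRadius=50)
for u,v,r in (H[0][:14] if H is not None else []): print(u,v,r,[ray(c,u,v,z)[:2].round(4).tolist() for z in(.0675,.024)])
print(manip.get_time())
im=c["image"][:,:].copy()
cv2.imwrite("pics/w6.png",im[:,:,::-1])
E
```

```text
[295.7  81.8]
[ 47.5 176.9]
[104.5 -89.9]
296.5 79.5 39.4 [[0.6399, -0.1174], [0.636, -0.1146]]
303.5 87.5 36.9 [[0.6464, -0.1202], [0.6437, -0.1179]]
542.5 66.5 38.2 [[0.7887, -0.0403], [0.8121, -0.0233]]
307.5 76.5 43.6 [[0.646, -0.1125], [0.6432, -0.1088]]
530.5 64.5 29.7 [[0.7806, -0.0426], [0.8025, -0.0261]]
531.5 54.5 34.9 [[0.7776, -0.0372], [0.7989, -0.0196]]
293.5 89.5 42.7 [[0.6406, -0.1242], [0.6368, -0.1227]]
289.5 75.5 47.1 [[0.6345, -0.1171], [0.6296, -0.1142]]
298.5 71.5 31.5 [[0.6391, -0.1122], [0.635, -0.1084]]
313.5 88.5 44.0 [[0.653, -0.1179], [0.6514, -0.1151]]
540.5 58.5 38.3 [[0.7845, -0.0367], [0.8072, -0.0191]]
300.5 95.5 30.2 [[0.6466, -0.1258], [0.6439, -0.1245]]
522.5 65.5 22.1 [[0.776, -0.0454], [0.7971, -0.0294]]
572.5 45.5 19.2 [[0.7992, -0.0212], [0.8246, -0.0007]]
14.525
```

View pics/w6.png

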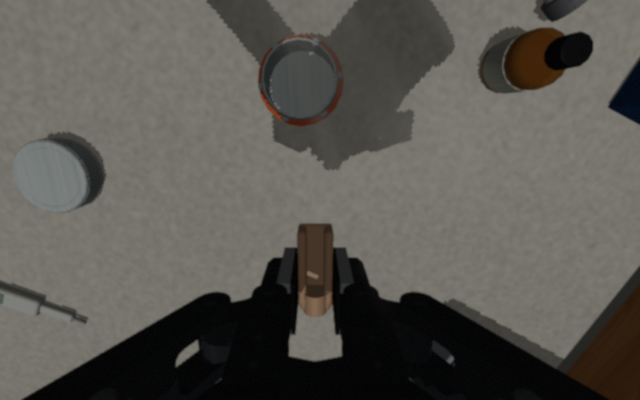

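The tin is at about (301,81), ringed by the orange seal, and the lid is at (51,176). The seal's outline (64 mm) will give the tin's axis.

```bash
python3 - <<'E'
from h import *
c=cam("wrist");np.save("c6.npy",c["T"])
hsv=cv2.cvtColor(c["image"],cv2.COLOR_RGB2HSV)
m=cv2.inRange(hsv,(0,130,50),(14,255,255));m[150:]=0;m[:,400:]=0;m[:,:220]=0
p=np.argwhere(m)[:,::-1].astype(np.float32)
h=cv2.convexHull(p)
W=np.array([ray(c,u,v,.0475)[:2] for u,v in h[:,0]]).astype(np.float32)
print(len(p),cv2.boundingRect(h),"seal enc",cv2.minEnclosingCircle(W))
A=np.c_[2*W,np.ones(len(W))];s=np.linalg.lstsq(A,(W**2).sum(1),rcond=None)[0];print("fit",s[:2],np.sqrt(s[2]+s[:2]@s[:2]))
# lid
roi=c["image"][110:240,0:130]
g=cv2.cvtColor(roi,cv2.COLOR_RGB2HSV);print("lid px",g[66,50],"bench",g[20,110],g[110,20])
for lo in((95,30,90),(85,20,90),(90,15,70)):
    q=cv2.inRange(g,lo,(130,120,255));ks=cv2.findContours(q,0,2)[0]
    if not ks: continue
    k=max(ks,key=cv2.contourArea)+np.array([[0,110]])
    Wl=np.array([ray(c,u,v,.024)[:2] for u,v in k[:,0]]).astype(np.float32)
    print(cv2.contourArea(k),cv2.boundingRect(k),cv2.minEnclosingCircle(Wl))
E
```

```text
429 (259, 37, 83, 89) seal enc ((0.6411359310150146, -0.1168566569685936), 0.03150709345936775)
fit [ 0.64120745 -0.11670091] 0.031124347337463804
lid px [ 80  13 122] bench [ 21  22 118] [ 24  21 121]
```

```bash
python3 - <<'E'
from h import *
o=down(2.0);x,y=.6412,-.1168
manip.move_to([x,y,.10],o)
f0=np.array(manip.get_contact_force())
for z in (.080,.072,.068,.064,.060):
    manip.servo_line([x,y,z],o,rate=.08)
    f=np.array(manip.get_contact_force())-f0
    print(z,f.round(2))
    if np.linalg.norm(f)>3: break
manip.command_gripper(.026)
print(manip.get_width(),manip.get_time())
manip.servo_line([x,y,.12],o,rate=.2)
manip.move_to([x+.03,y-.07,.16],o)
c=cam("wrist","w7.png");s=cam("scene")
print(manip.get_time())
im=np.hstack([cv2.resize(c["image"][0:200,200:400],(400,400)),cv2.resize(s["image"][190:250,200:360],(400,150))[:150] if 0 else cv2.resize(s["image"][180:250,200:340],(400,400))])
cv2.imwrite("pics/w7.png",im[:,:,::-1])
hsv=cv2.cvtColor(c["image"],cv2.COLOR_RGB2HSV)
m=cv2.inRange(hsv,(0,130,50),(14,255,255));m[220:]=0;m[:,420:]=0;m[:,:220]=0
# outer ring
p=np.argwhere(m)[:,::-1];h=cv2.convexHull(p.astype(np.float32))
print(cv2.minEnclosingCircle(np.array([ray(c,u,v,.0475)[:2] for u,v in h[:,0]]).astype(np.float32)))
E
```

```text
0.08 [-0.05  1.4  -0.41]
0.072 [-0.27  1.44 -0.36]
0.068 [-0.65  1.21 -0.25]
0.064 [-0.38  1.43 -0.59]
0.06 [ 0.7   1.52 -0.88]
0.02593645643817842 16.7667
17.75
((0.6410415768623352, -0.11690270155668259), 0.03152839466929436)
```

View pics/w7.png

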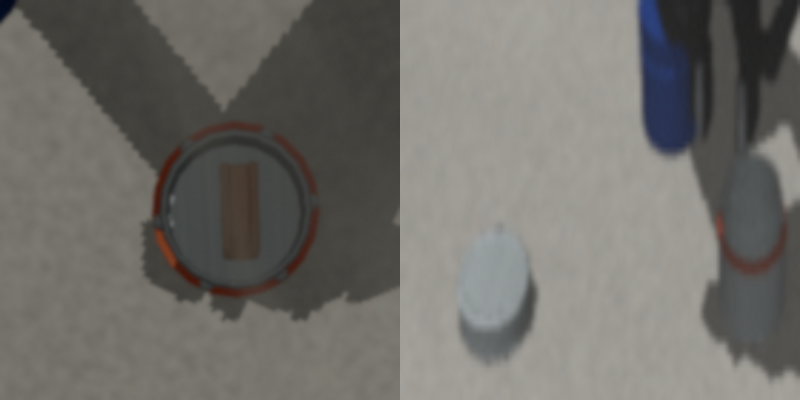

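The splint lies flat inside the tin (left crop, (240,210)), and the tin is still at (0.641,-0.117). Next I'll locate the lid from above by colour.

```bash
cat >> h.py <<'E'
def lid(c,z=.024,box=None):
    im=c["image"].astype(int);m=((im[:,:,2]-im[:,:,0]>0)&(im[:,:,2]-im[:,:,0]<60)&(im.sum(2)>200)).astype(np.uint8)*255
    if box: q=np.zeros_like(m);a,b,e,f=box;q[b:f,a:e]=m[b:f,a:e];m=q
    m=cv2.morphologyEx(m,cv2.MORPH_OPEN,np.ones((3,3)));m=cv2.morphologyEx(m,cv2.MORPH_CLOSE,np.ones((5,5)))
    out=[]
    for k in sorted(cv2.findContours(m,0,2)[0],key=cv2.contourArea)[-3:]:
        W=np.array([ray(c,u,v,z)[:2] for u,v in cv2.convexHull(k)[:,0]]).astype(np.float32)
        out.append((cv2.contourArea(k),cv2.boundingRect(k),np.round(W.mean(0),4),np.round(cv2.minEnclosingCircle(W),4) if 0 else cv2.minEnclosingCircle(W)))
    return out
E
python3 - <<'E'
from h import *
manip.command_gripper(.078,60)
manip.move_to([.468,-.28,.15],down(2.0))
c=cam("wrist","w8.png")
print(manip.get_time(),manip.get_position(),proj(c,[.468,-.28,.024]))
for l in lid(c): print(l)
im=c["image"];print(im[196,150:480:15].tolist())
E
```

```text
19.25 [ 0.46978164 -0.28016184  0.1504504 ] [312.15696684 197.39973101]
(155.0, (607, 86, 24, 57), array([ 0.6658, -0.117 ], dtype=float32), ((0.6691275238990784, -0.11179256439208984), 0.024824101477861404))
(237.0, (229, 314, 31, 16), array([ 0.4591, -0.4232], dtype=float32), ((0.4594392776489258, -0.4228847622871399), 0.01525543350726366))
(4035.5, (278, 161, 74, 72), array([ 0.4721, -0.2793], dtype=float32), ((0.46949926018714905, -0.27911603450775146), 0.032815124839544296))
[[114, 111, 104], [113, 110, 103], [115, 113, 105], [108, 106, 99], [109, 107, 99], [114, 112, 104], [114, 112, 104], [111, 109, 102], [110, 108, 100], [114, 116, 117], [119, 121, 122], [119, 121, 122], [119, 120, 122], [114, 117, 116], [109, 106, 99], [111, 109, 102], [108, 106, 99], [116, 113, 106], [109, 107, 99], [108, 106, 99], [108, 106, 98], [110, 108, 100]]
```

```bash
python3 - <<'E'
from h import *
o=down(2.0);x,y=.4695,-.2791
manip.move_to([x,y,.05],o)
manip.servo_line([x,y,.012],o,rate=.1)
f0=np.array(manip.get_contact_force());z=.012
print(f0.round(2))
while z>-.02:
    z-=.002
    manip.servo_line([x,y,z],o,rate=.06)
    f=np.array(manip.get_contact_force())-f0
    if np.abs(f).max()>4: break
zc=manip.get_position()[2];print("contact",z,zc,f.round(2),manip.get_time())
manip.servo_line([x,y,zc+.005],o,rate=.06)
manip.command_gripper(.05,40)
print(manip.get_width(),manip.get_grip_force(),manip.get_contact_force(),manip.get_position())
c=cam("wrist","w9.png")
for l in lid(c,box=(200,150,430,400)): print(l)
print(manip.get_time())
E
```

```text
[-0.22 -0.39 -1.  ]
contact -0.012 -0.01176920279609632 [-0.14  0.87  6.22] 23.2667
0.0645717084962347 43.59899176546605 [-1.11290255  1.04776828  4.98005671] [ 0.46950871 -0.27905976 -0.00646007]
(8.0, (415, 295, 3, 5), array([ 0.5077, -0.2615], dtype=float32), ((0.5076963901519775, -0.26145249605178833), 0.0010727110784500837))
(8.5, (212, 295, 4, 4), array([ 0.4331, -0.2954], dtype=float32), ((0.433112770318985, -0.295337975025177), 0.0009780460968613625))
(17804.0, (236, 219, 159, 143), array([ 0.4686, -0.2718], dtype=float32), ((0.4702843129634857, -0.2784390449523926), 0.03332987427711487))
23.8333
```

Lid gripped: width 64.6 mm, centred on the tool within 1 mm. Now carry it to the tin and lower it onto the dimples with a force guard.

```bash
python3 - <<'E'
from h import *
o=down(2.0);x,y=.4695,-.2791;X,Y=.6409,-.1171
manip.command_gripper(.05,60)
print(manip.get_width(),manip.get_grip_force())
manip.servo_line([x,y,.10],o,rate=.25)
manip.move_to([X,Y,.095],o)
print(manip.get_width(),manip.get_grip_force(),manip.get_time())
c=cam("wrist","w10.png")
for l in lid(c,.095+.0305,box=(200,150,430,400))[-1:]: print(l)
print(manip.get_position())
f0=np.array(manip.get_contact_force());print(f0.round(2))
for z in (.07,.062,.057,.054,.052,.0505,.0495):
    manip.servo_line([X,Y,z],o,rate=.1)
    f=np.array(manip.get_contact_force())-f0
    print(z,manip.get_position().round(4),f.round(2))
    if np.abs(f).max()>4: break
print(manip.get_time())
E
```

```text
0.06431583844943226 64.28809877950698
0.06429332925481238 65.84854911547154 25.5583
(17222.0, (237, 223, 157, 139), array([ 0.6372, -0.1123], dtype=float32), ((0.6404200792312622, -0.11688444018363953), 0.03243257477879524))
[ 0.63942986 -0.11825753  0.09425217]
[ 0.36  0.53 -1.19]
0.07 [ 0.64   -0.1176  0.0691] [ 0.24 -0.52  1.66]
0.062 [ 0.6406 -0.1171  0.0616] [-0.8  -0.08  1.37]
0.057 [ 0.6407 -0.117   0.0567] [-0.1  -0.58  1.49]
0.054 [ 0.6408 -0.117   0.0538] [ 0.54 -1.17  0.89]
0.052 [ 0.6408 -0.1171  0.0519] [ 0.38 -0.86  1.33]
0.0505 [ 0.6408 -0.1171  0.0504] [-0.55  0.3   0.8 ]
0.0495 [ 0.6409 -0.117   0.0497] [-1.11  1.3   4.08]
27.5083
```

Lid meets the dimples at TCP z 0.0497, so its edge is about 56 mm up as predicted. Pressing now.

```bash
python3 - <<'E'
from h import *
o=down(2.0);X,Y=.6409,-.1171
z=.0495
while z>.036:
    z-=.0007
    manip.servo_line([X,Y,z],o,rate=.03)
    F=[];
    for _ in range(3): F.append(manip.get_contact_force()); manip.hold(.02)
    f=np.mean(F,0);p=manip.get_position()
    print(round(z,4),p.round(4),f.round(1),round(manip.get_width(),4))
    if (p[2]<.0455 and f[2]>18) or f[2]>30 or manip.get_time()>44: break
print(manip.get_time())
E
```

```text
0.0488 [ 0.641  -0.117   0.0494] [-1.9  1.4  7.1] 0.0639
0.0481 [ 0.6408 -0.1168  0.0488] [-3.3  2.9  7.7] 0.0642
0.0474 [ 0.6409 -0.1169  0.0484] [-4.4  2.1 10.9] 0.0644
0.0467 [ 0.6408 -0.1168  0.0476] [-4.2  1.6  9.2] 0.0641
0.046 [ 0.6411 -0.1169  0.0464] [-1.7  1.5  4.5] 0.0642
0.0453 [ 0.6407 -0.1172  0.0448] [-0.3 -0.1 -1. ] 0.0639
0.0446 [ 0.6408 -0.1171  0.0444] [ 0.4  0.2 -1.1] 0.0639
0.0439 [ 0.6409 -0.1171  0.0439] [-0.3 -0.  -1.1] 0.0638
0.0432 [ 0.6409 -0.1171  0.0432] [-0.  -0.1 -1.4] 0.0644
0.0425 [ 0.6409 -0.1171  0.0425] [ 0.1  0.2 -1.2] 0.0644
0.0418 [ 0.6411 -0.1171  0.0419] [ 0.2  0.  -0.8] 0.0642
0.0411 [ 0.6411 -0.1171  0.0414] [-0.1  0.1  2.3] 0.0639
0.0404 [ 0.6411 -0.1171  0.0406] [-0.1  0.1  4.5] 0.0643
0.0397 [ 0.6411 -0.1171  0.04  ] [-0.8  0.9  5.7] 0.0642
0.039 [ 0.6412 -0.1171  0.0398] [-2.6  1.2 10. ] 0.0638
0.0383 [ 0.6412 -0.1171  0.0398] [-4.   1.8 15.4] 0.064
0.0376 [ 0.6412 -0.1171  0.0397] [-6.4  1.9 20.7] 0.064
32.6083
```

The log shows the click at about 11 N, the seal resisting from 0.0414, and a hard stop at 0.0398 with the push steady at 20 N. One last look before handing in.

```bash
python3 - <<'E'
from h import *
s=cam("scene");d=cam("side")
u,v=proj(s,[.641,-.117,.04]).astype(int);a,b=proj(d,[.641,-.117,.04]).astype(int)
im=np.hstack([cv2.resize(i["image"][y-50:y+50,x-50:x+50],(400,400)) for i,x,y in((s,u,v),(d,a,b))])
cv2.imwrite("pics/w11.png",im[:,:,::-1])
print(manip.get_contact_force(),manip.get_position(),manip.get_time())
E
```

```text
[-6.19927769  2.18186181 20.9215988 ] [ 0.64121585 -0.11709709  0.03971875] 32.7083
```

View pics/w11.png

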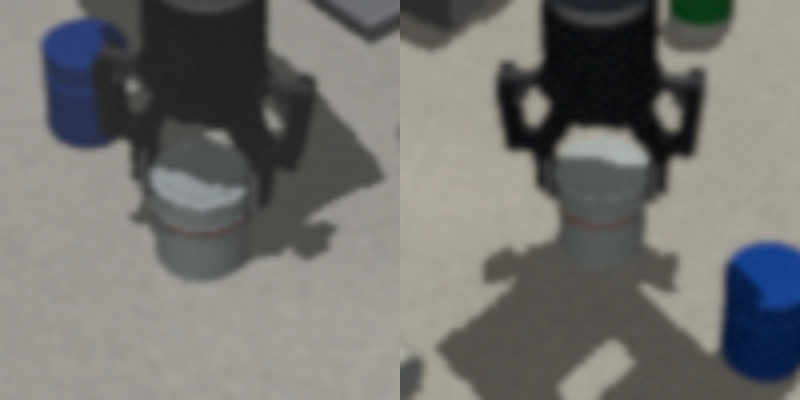

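The lid sits level on the upright tin, with only a thin orange line of seal at (200,232) and (600,222), and nothing nearby is disturbed. Handing in.

```bash
python3 -c "
from rig import manip
print(manip.sign_off())"
```

```text
the job is handed in; nothing more can be done
None
```

The splint is in the tin, and the lid is clicked on, fully home and still held down at about 20 N; I handed the job in at about 33 s, with no verdict returned.

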